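# Uncover the specimen plate and coat its disc

### The job

Clear all the aluminium bars off the specimen plate: take each from the top of the crossed pile without dragging the bars or the plate beneath, and lay it flat in the white tray (stacking there is fine). Then give the white disc in the middle of the bared plate two coats: dip the pad of the dabber into the glass jar and gently touch it to the disc, then dip and touch once more, and stand the dabber back upright on its grey mat. Leave the plate where it is, keep the jar upright and leave the bottles alone.

Things in the scene. Friction and masses are not known exactly. Their poses are not given: they have to be found in the camera images.
- plate: loose heavy dark steel specimen plate, 160 x 160 x 12 mm, 2 kg, flat on the worktop under the pile of bars. Origin: centre of its underside; z up, x and y along its edges. It stays where it is.
- spot (a point): centre of the white specimen disc (32 mm across, flush) on the plate's upper face, 12 mm above the worktop.
- low_a: aluminium test bar, 150 x 28 x 10 mm, a dark dot near each end; all bars are alike. Origin: centre of its underside; x along its length, y across, z up. It lies on the specimen plate (underside 12 mm above the worktop), along the plate's x, about 36 mm to the +y side of its centre; lower layer of the pile, with the top bars lying across it.
- low_b: aluminium test bar, 150 x 28 x 10 mm, a dark dot near each end; all bars are alike. Origin: centre of its underside; x along its length, y across, z up. It lies on the specimen plate (underside 12 mm above the worktop), along the plate's x, about 36 mm to the -y side of its centre; lower layer of the pile, with the top bars lying across it.
- top_a: aluminium test bar, 150 x 28 x 10 mm, a dark dot near each end; all bars are alike. Origin: centre of its underside; x along its length, y across, z up. It may be absent. It lies across both lower bars (underside 22 mm above the worktop), roughly along the plate's y, about 56 mm to the -x side of the middle of the plate; upper layer of the pile.
- top_b: aluminium test bar, 150 x 28 x 10 mm, a dark dot near each end; all bars are alike. Origin: centre of its underside; x along its length, y across, z up. It may be absent. It lies across both lower bars (underside 22 mm above the worktop), roughly along the plate's y, across the middle of the plate; upper layer of the pile.
- top_c: aluminium test bar, 150 x 28 x 10 mm, a dark dot near each end; all bars are alike. Origin: centre of its underside; x along its length, y across, z up. It may be absent. It lies across both lower bars (underside 22 mm above the worktop), roughly along the plate's y, about 56 mm to the +x side of the middle of the plate; upper layer of the pile.
- tray: fixed white plastic tray, outside 178 (its x) x 168 (its y) x 18 mm, walls and floor 4 mm thick. Origin: centre of its underside, z up; the inner floor is 4 mm above the origin. Inside 170 x 160 mm, room for two bars side by side along x, more on top of them.
- mat: fixed grey square mat, 90 x 90 x 3 mm, flat on the worktop. Origin: centre of its underside. The dabber starts standing on it.
- dabber: loose dabber (hand applicator), 95 mm high, 0.12 kg, standing upright on its pad on the mat: round black soft rubber pad 28 mm across (0 to 12 mm), weighted steel collar 26 mm across (to 26 mm), square wooden handle 18 x 18 mm (26 to 95 mm). Origin: centre of the pad's underside, z up, x and y square to the handle's sides.
- jar: loose squat glass jar, open at the top, 75 mm across, 54 mm high, 0.3 kg; the mouth is about 52 mm wide inside, the inner floor 5 mm up. Origin: centre of its underside, z up.
- jar_mouth (a point): centre of the jar's mouth, level with the rim, 54 mm above its underside.
- amber_bottle: bystander: amber bottle with a red teat, 53 mm across, 141 mm high, behind the work; origin under its centre. Leave it alone.
- reagent_bottle: bystander: white bottle with a blue cap, 57 mm across, 102 mm high, behind the work; origin under its centre. Leave it alone.
- dropper_a: bystander: black dropper bottle, 33 mm across, 96 mm high, behind the work; origin under its centre. Leave it alone.
- dropper_b: bystander: small white bottle, 33 mm across, 78 mm high, behind the work; origin under its centre. Leave it alone.

How it is judged (in metres and radians):
On the way, in this order (a step that is already met when the one before it is completed fails the run):
1. every bar lies flat in the tray (x of low_a in the frame of tray between -0.045 and 0.045 m and y of low_a in the frame of tray between -0.06 and 0.06 m and z of each of low_a, low_b, top_a, top_b, top_c in the frame of tray below 0.06 m and (angle between low_a's own z axis and vertical below 0.12 rad or angle between low_a's own z axis and vertical above 3.02 rad) and linear speed of each of low_a, low_b, top_a, top_b, top_c below 0.03 m/s and x of low_b in the frame of tray between -0.045 and 0.045 m and y of low_b in the frame of tray between -0.06 and 0.06 m and (angle between low_b's own z axis and vertical below 0.12 rad or angle between low_b's own z axis and vertical above 3.02 rad) and x of top_a in the frame of tray between -0.045 and 0.045 m and y of top_a in the frame of tray between -0.06 and 0.06 m and (angle between top_a's own z axis and vertical below 0.12 rad or angle between top_a's own z axis and vertical above 3.02 rad) and x of top_b in the frame of tray between -0.045 and 0.045 m and y of top_b in the frame of tray between -0.06 and 0.06 m and (angle between top_b's own z axis and vertical below 0.12 rad or angle between top_b's own z axis and vertical above 3.02 rad) and x of top_c in the frame of tray between -0.045 and 0.045 m and y of top_c in the frame of tray between -0.06 and 0.06 m and (angle between top_c's own z axis and vertical below 0.12 rad or angle between top_c's own z axis and vertical above 3.02 rad)), for 0.3 s.
2. the dabber's pad is in the jar, its underside at least 10 mm below the rim (horizontal distance between dabber and jar_mouth below 0.025 m and z of dabber in the frame of jar_mouth below -0.01 m and angle between jar's own z axis and vertical below 0.2 rad), for 0.15 s.
3. the dabber's pad touches the disc in the middle of the plate (distance between dabber and spot below 0.013 m and contact force between dabber and plate above 0.1 N), for 0.05 s.
4. the dabber's pad is in the jar, its underside at least 10 mm below the rim, a second time (all of step 2), for 0.15 s.
5. the dabber's pad touches the disc in the middle of the plate, a second time (all of step 3), for 0.05 s.
At the end, for the whole second after the job is handed in: Every bar lies flat in the tray, centre within 45 mm (tray x) and 60 mm (y) of its centre; the dabber stands upright on the mat, within 35 mm of its centre along each side; the jar stands upright; the plate is within 20 mm of its start; all at rest (all of step 1 and x of dabber in the frame of mat between -0.035 and 0.035 m and y of dabber in the frame of mat between -0.035 and 0.035 m and height (world z) of dabber below 0.012 m and angle between dabber's own z axis and vertical below 0.1 rad and linear speed of each of dabber, jar below 0.03 m/s and angle between jar's own z axis and vertical below 0.15 rad and distance of plate from where it was at the start of the episode below 0.02 m); the robot touches nothing.
It fails at once if a bar still in the pile is dragged sideways by more than 15 mm ((distance of low_a from where it was at the start of the episode above 0.015 m and z of low_a in the frame of plate below 0.017 m and horizontal distance between low_a and plate below 0.095 m) or (distance of low_b from where it was at the start of the episode above 0.015 m and z of low_b in the frame of plate below 0.017 m and horizontal distance between low_b and plate below 0.095 m) or (distance of top_a from where it was at the start of the episode above 0.015 m and z of top_a in the frame of plate below 0.027 m and horizontal distance between top_a and plate below 0.095 m) or (distance of top_b from where it was at the start of the episode above 0.015 m and z of top_b in the frame of plate below 0.027 m and horizontal distance between top_b and plate below 0.095 m) or (distance of top_c from where it was at the start of the episode above 0.015 m and z of top_c in the frame of plate below 0.027 m and horizontal distance between top_c and plate below 0.095 m)).
It fails at once if the plate is shifted by more than 20 mm (distance of plate from where it was at the start of the episode above 0.02 m).
It fails at once if the jar is tipped over (angle between jar's own z axis and vertical above 0.6 rad).
It fails at once if the dabber is pressed on the plate with more than 40 N (contact force between dabber and plate above 40 N).
It fails at once if a bottle is shifted by more than 30 mm (distance of any of amber_bottle, reagent_bottle, dropper_a, dropper_b from where it was at the start of the episode above 0.03 m).
Of top_a, top_b, top_c only 1 to 3 are there at a start; the rules pass over those that are not, and their reading is None.
At some moment in a run one of jar may be knocked a few centimetres aside while the robot is not near it.
It also fails if it takes over 210 s, if anything falls off the work surface, if the arm or the gripper's body presses on something with over 40 N, if the wrist force passes 120 N, or if a joint passes its speed limit or range.

### The arm

A 7-joint arm with a two-finger parallel gripper is mounted at the origin on a cart in front of the work surface, level with it; the furniture and walls round the work are solid. World frame = base frame: x ahead of the robot, y to its left, z up, the work surface at z = 0. Lengths are in mm, angles in rad, forces in N, time in s.
With the tool pointing down it reaches from about 425 to 925 mm from the base axis. Payload 6.8 kg.
Tool frame: the origin (TCP) lies midway between the tips of the shut fingers; the grasp point (between the pads) lies 19 mm behind it; z points along the fingers, y is the line along which they close (so a half turn about z gives the same grasp; the last joint's range is limited). The gripper opens to 85 mm and grips with 20 to 120 N. Pads are 22 mm wide; open, the fingers measure 114 mm over their backs; the gripper's body (76 mm by 85 mm) begins 54 mm behind the grasp point. The pads swing forward as they close: fully open they stand 13 mm farther back than shut.
Start: joints at [1.229, 0.477, 0.022, 1.555, -0.011, 1.109, -0.083], TCP at [156.389, -656.65, 231.308] pointing down, gripper open.
Joint ranges: [-2.96, 2.96], [-0.34, 2.1], [-1.41, 1.46], [0.24, 2.44], [-1.37, 4.51], [0.17, 1.92], [-2.96, 2.96]. Speed limits (rad/s): [2.39, 2.39, 3.14, 3.14, 3.14, 3.14, 3.14].

### API

Orientations are given as a unit quaternion [w, x, y, z].
In Python, from plant import bot gives the robot as it stands.
- The arm moves only by the shell command python3 inch.py 'ROWS' [OPENING] [FORCE]. ROWS is rows parted by semicolons, their numbers by spaces, 1 to 20 of them, each of 4 numbers: dx, dy, dz in mm, then a turn about the tool's z in rad; each row is the pose to reach, as a shift and turn from the pose commanded when the command began, along the tool's axes at that moment; what a row does not reach only later rows make up. A row lasts 1/12 s, in which the tool goes at most 41.7 mm and 0.125 rad, less where a joint would pass 70% of its speed; a pose out of reach is approached as far as the arm can. OPENING is the finger opening in mm, set as the command begins (- or left out keeps the last). The fingers move at their own pace and stop on an object; FORCE is the grip in N (left out, the last holds). Time passes only in rows, so rows that do not move let the fingers close. It prints the time, the measured TCP pose, the force, the opening and the grip force at its end.
- bot.sense(): the state, without advancing time (a new reading comes with each control period).
- bot.camera(name): name is "scene" or "top"; returns a dict with "color" (400x640x3 uint8, blue, green, red), "intrinsics" (3x3 intrinsics, pixels), "position" and "rotation" of the camera in the world. Camera axes: x right, y down, z forward; pixel columns grow to the right and rows downward; lengths in mm; the calibration is good to about 2 mm. A picture is of the moment at which its call begins. There is no depth.
- bot.finish_job(): hands the job in; it is judged then, once.
The state is a dict: "clock": time; "qpos": joint angles; "dq": joint speeds; "joint_efforts": joint torques, N m; "eef_pos": TCP position; "tcp_rot": TCP orientation; "ft_force": force on the tool from outside, world axes, zero at the start; "wrist_torque": the same for the moment, N m; "opening": finger opening in mm; "grasp_force": force on a finger pad.
Only numpy, scipy, OpenCV 4.12 (cv2) and the standard library are available. Lean on these libraries where they do the work, as an engineer would, in place of code of your own. Each camera call takes 0.05 s, during which the arm holds its last target. There are 200 camera calls.

## Working session

There is one attempt and no reset: what is moved stays moved. The work goes in short steps, Python scripts to look and compute and a shell command to move; the robot and the scene stay as the last step left them, time stands still between calls to the robot, and variables do not carry over. Pictures are saved under pics/ and viewed, at most 14 in all, crops included, and the job is handed in when it is done.

```bash
ls; mkdir -p pics; python3 - <<'E'
from plant import bot
import cv2
s=bot.sense();print(s)
for n in("scene","top"):
    c=bot.camera(n);cv2.imwrite(f"pics/{n}0.png",c["color"]);print(n,c["intrinsics"],c["position"],c["rotation"])
E
```

```text
inch.py
pics
plant.py
{'clock': 0.0, 'qpos': array([ 1.22892968,  0.4778069 ,  0.02231178,  1.55645911, -0.01152594,
        1.1093265 , -0.08306903]), 'dq': array([ 6.58579363e-04,  3.76945630e-04,  5.79547581e-04, -1.04833431e-05,
        4.22564544e-04, -4.31090045e-04,  1.73372090e-03]), 'joint_efforts': array([-1.29135742e-04, -5.96462452e+01,  1.60780605e+00, -2.81200433e+01,
        1.23868149e-02,  9.48310015e-03,  2.20967837e-05]), 'eef_pos': array([ 156.227075  , -656.04748473,  230.31739077]), 'tcp_rot': array([-9.22436649e-04,  9.93172648e-01,  1.16649970e-01, -1.60632174e-04]), 'ft_force': array([ 0.57501937, -1.02859888, -0.12478354]), 'wrist_torque': array([-0.03750806, -0.03232277, -0.06714341]), 'grasp_force': 0.0, 'opening': 85.3864138244919}
scene [[391.99570611   0.         320.37743648]
 [  0.         391.99570611 200.21595315]
 [  0.           0.           1.        ]] [133.20362116 506.01927138 602.98228611] [ 0.12275308 -0.22631282  0.8485268  -0.46229478]
top [[456.84292986   0.         321.91287872]
 [  0.         456.84292986 203.46833822]
 [  0.           0.           1.        ]] [ 344.3852515  -163.10644942 1198.27840085] [-0.04925405  0.70987776 -0.69997028  0.0607389 ]
```

View pics/scene0.png

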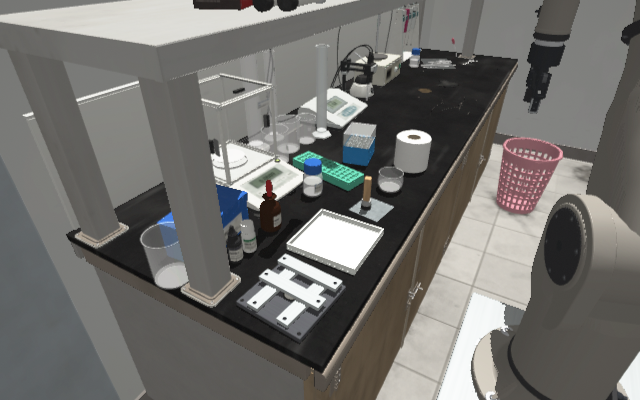

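View pics/top0.png

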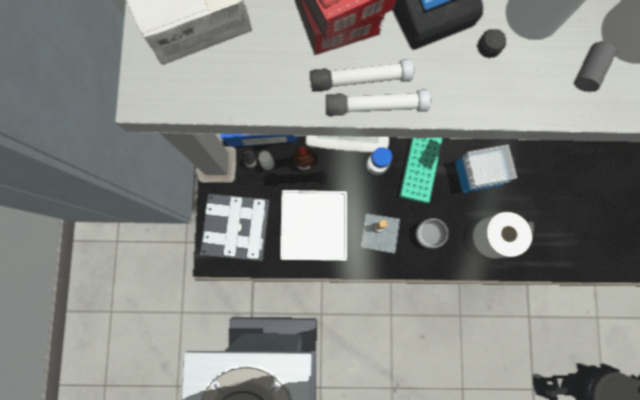

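Plate with bars is at about (235,227) in the top view, tray (314,226), mat and dabber (380,232), jar (432,233). I'll enlarge these regions for the corner points.

```bash
python3 - <<'E'
import cv2,numpy as np
t=cv2.imread("pics/top0.png");s=cv2.imread("pics/scene0.png")
a=cv2.resize(t[180:270,195:355],None,fx=5,fy=5,interpolation=cv2.INTER_CUBIC)
cv2.imwrite("pics/ca.png",a)
b=cv2.resize(s[165:340,225:425],None,fx=4,fy=4,interpolation=cv2.INTER_CUBIC)[:600]
b=cv2.resize(s[190:340,225:425],None,fx=4,fy=4,interpolation=cv2.INTER_CUBIC)
cv2.imwrite("pics/cb.png",b)
E
```

```text
(no output)
```

View pics/ca.png

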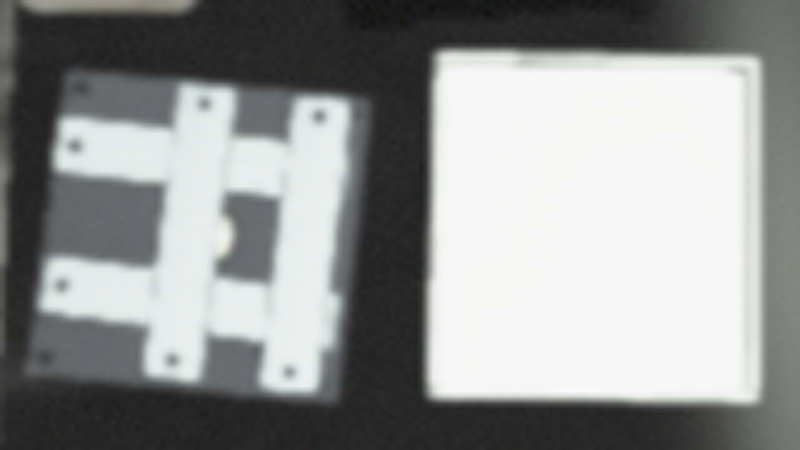

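View pics/cb.png

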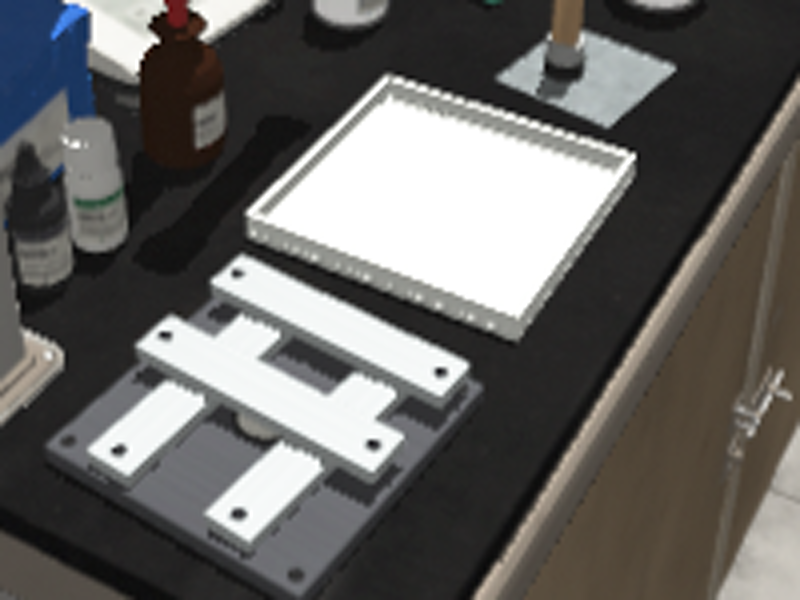

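Two top bars are present (middle and one at the right/tray side), lower bars' free dots at the left. Triangulating the dots and tray corners, and cropping the dabber/jar.

```bash
cat > h.py <<'E'
import numpy as np,cv2
from scipy.spatial.transform import Rotation as R
def cam(K,p,q): 
    r=R.from_quat(q,scalar_first=True).as_matrix(); return np.array(K),np.array(p),r
S=cam([[391.99570611,0,320.37743648],[0,391.99570611,200.21595315],[0,0,1]],[133.20362116,506.01927138,602.98228611],[0.12275308,-0.22631282,0.8485268,-0.46229478])
T=cam([[456.84292986,0,321.91287872],[0,456.84292986,203.46833822],[0,0,1]],[344.3852515,-163.10644942,1198.27840085],[-0.04925405,0.70987776,-0.69997028,0.0607389])
def ray(c,uv): d=c[2]@np.linalg.inv(c[0])@np.array([*uv,1.]); return c[1],d/np.linalg.norm(d)
def plane(c,uv,z): p,d=ray(c,uv); return p+d*(z-p[2])/d[2]
def proj(c,X): x=c[0]@(c[2].T@(np.array(X,float)-c[1])); return x[:2]/x[2]
def tri(t,s):
    A=[];b=[]
    P=[ray(T,t),ray(S,s)]
    for p,d in P: M=np.eye(3)-np.outer(d,d);A.append(M);b.append(M@p)
    X=np.linalg.lstsq(np.vstack(A),np.hstack(b),rcond=None)[0]
    return X,[np.linalg.norm((np.eye(3)-np.outer(d,d))@(X-p)) for p,d in P][0]
def un(p,o,f): return ((p[0]+.5)/f-.5+o[0],(p[1]+.5)/f-.5+o[1])
E
python3 - <<'E'
from h import *
np.set_printoptions(precision=1,suppress=True)
L={'midF':((204,104),(165,335)),'midN':((172,360),(373,444)),'b2F':((320,117),(237,273)),'b2N':((289,371),(440,372)),
'lowF':((75,146),(119,450)),'lowN':((62,285),(238,514)),'plF':((81,89),(68,441)),'plN':((44,357),(296,575)),
't1':((435,50),(247,212)),'t2':((762,57),(390,75)),'t3':((760,402),(636,155)),'t4':((428,400),(520,320))}
for k,(a,b) in L.items():
    t=un(a,(195,180),5);s=un(b,(225,190),4);X,e=tri(t,s);print(k,X,round(e,1))
t=cv2.imread("pics/top0.png");s=cv2.imread("pics/scene0.png")
a=cv2.resize(t[205:257,355:455],None,fx=6,fy=6,interpolation=cv2.INTER_CUBIC)
b=cv2.resize(s[165:225,340:415],None,fx=8,fy=8,interpolation=cv2.INTER_CUBIC)
a=cv2.resize(t[205:255,355:455],None,fx=5,fy=5,interpolation=cv2.INTER_CUBIC)
b=cv2.resize(s[165:225,340:440],None,fx=5,fy=5,interpolation=cv2.INTER_CUBIC)
cv2.imwrite("pics/cd.png",np.vstack([a,b]))
E
```

```text
midF [530.8  41.3  34.4] 1.1
midN [399.6  52.1  34.5] 0.9
b2F [525.6 -18.1  33.8] 0.5
b2N [394.8  -7.   33.6] 1.0
lowF [509.4 108.6  24.2] 1.1
lowN [437.5 111.8  23.7] 1.0
plF [541.3 109.5  14.1] 0.8
plN [400.6 121.2  14.1] 1.6
t1 [561.8 -76.4  21.3] 2.8
t2 [ 562.  -247.6   17.7] 2.2
t3 [ 383.8 -246.4   18.2] 0.1
t4 [382.1 -76.4  18.8] 0.5
```

View pics/cd.png

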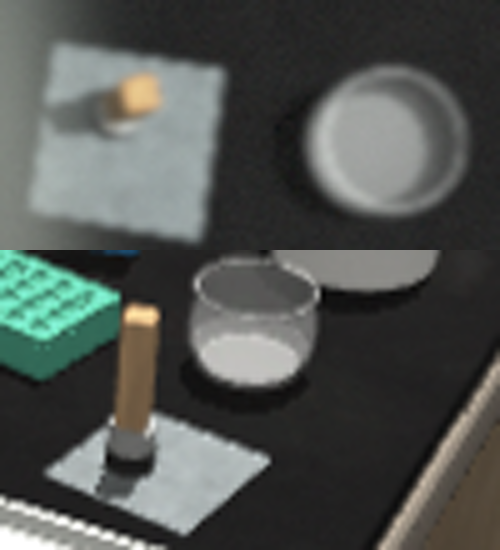

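The mosaic shows mat corners (55,42),(227,68),(203,243),(28,210), handle top about (142,85)/(142,64) and jar rim centred about (388,140)/(257,40).

```bash
python3 - <<'E'
from h import *
np.set_printoptions(precision=1,suppress=True)
ut=lambda p:un(p,(355,205),5)
us=lambda p:un(p,(340,165),5)
print('handle',tri(ut((142,85)),us((142,64))))
print('pad scene z3',plane(S,us((130,212)),3),'handle scene z98',plane(S,us((142,64)),98), 'top',plane(T,ut((142,85)),98))
print('jar',tri(ut((388,140)),us((257,40))))
print('mat',[plane(T,ut(p),3) for p in((55,42),(227,68),(203,243),(28,210))])
print('mat s',[plane(S,us(p),3) for p in((160,160),(270,210),(183,285),(45,222))])
print('spot', plane(T,un((212,236),(195,180),5),12))
print('platecorn',[plane(T,un(p,(195,180),5),12) for p in((66,68),(372,96),(338,402),(25,374))])
E
cat > go.py <<'E'
import sys
from h import *
from plant import bot
def d(*ts):
    s=bot.sense();r=R.from_quat(s["tcp_rot"],scalar_first=True).as_matrix();psi=np.arctan2(r[1,0],r[0,0])
    print("t",round(s["clock"],1),"pos",s["eef_pos"].round(1),"yaw",round(psi,3),"tilt",round(float(np.arccos(-r[2,2])),3),"F",s["ft_force"].round(1),"q7",s["qpos"][6].round(2))
    for x,y,z,w in ts:
        e=r.T@(np.array([x,y,z])-s["eef_pos"]);print("->",e.round(1),"turn",round((psi-w+np.pi/2)%np.pi-np.pi/2,3))
if __name__=="__main__": d(*[tuple(map(float,a.split(','))) for a in sys.argv[1:]])
E
python3 go.py 350,-400,200,-.08 460,-12.6,120,-.085
```

```text
t 0.1 pos [ 156.2 -656.1  230.4] yaw 0.234 tilt 0.002 F [ 0.5 -1.1  0.1] q7 -0.08
-> [ 247.9 -204.2   30.7] turn 0.314
-> [ 444.6 -555.5  111.2] turn 0.319
```

```bash
python3 inch.py '248 -204 30 0.3; 248 -204 30 0.3; 248 -204 30 0.3; 248 -204 30 0.3; 248 -204 30 0.3; 248 -204 30 0.3; 248 -204 30 0.3; 445 -555 111 0.319; 445 -555 111 0.319; 445 -555 111 0.319; 445 -555 111 0.319; 445 -555 111 0.319; 445 -555 111 0.319; 445 -555 111 0.319; 445 -555 111 0.319; 445 -555 111 0.319; 445 -555 111 0.319; 445 -555 111 0.319; 445 -555 111 0.319; 445 -555 111 0.319' 45 60; python3 go.py 461,-12.6,120,-.085 461,-12.6,17,-.085
```

```text
clock: 1.77
eef_pos: [460.5, -12.3, 119.9]
tcp_rot: [-0.0, 0.999, -0.041, -0.001]
ft_force: [-0.5, -1.0, 0.3]
opening: 44.9
grasp_force: 0.0
t 1.8 pos [460.5 -12.3 119.9] yaw -0.082 tilt 0.001 F [-0.5 -1.   0.3] q7 -1.88
-> [ 0.5  0.2 -0.1] turn 0.003
-> [  0.6   0.2 102.9] turn 0.003
```

```bash
python3 inch.py '0 0 35 0; 0 0 70 0; 0 0 85 0; 0 0 95 0; 0 0 103 0; 0 0 103 0' - 60; python3 inch.py '0 0 0 0; 0 0 0 0; 0 0 0 0; 0 0 0 0; 0 0 0 0; 0 0 0 0' 20 60;  python3 go.py 461,-12.6,17,-.085
```

```text
clock: 2.27
eef_pos: [460.2, -14.7, 16.6]
tcp_rot: [0.0, 0.999, -0.043, -0.001]
ft_force: [1.7, -0.6, -0.5]
opening: 45.0
grasp_force: 0.0
clock: 2.77
eef_pos: [461.6, -13.8, 18.4]
tcp_rot: [0.0, 0.999, -0.043, 0.001]
ft_force: [-1.5, -0.6, 8.2]
opening: 26.0
grasp_force: 60.0
t 2.8 pos [461.6 -13.8  18.4] yaw -0.086 tilt 0.002 F [-1.5 -0.6  8.2] q7 -1.97
-> [-0.7 -1.2  1.4] turn -0.001
```

```bash
python3 inch.py '0 0 -10 0; 0 0 -30 0; 0 0 -60 0; 0 0 -80 0; 0 0 -80 0';  python3 go.py 473,-197,60,0 473,-197,4.5,0
```

```text
clock: 3.18
eef_pos: [463.4, -13.4, 101.6]
tcp_rot: [-0.0, 0.999, -0.043, 0.004]
ft_force: [-0.8, 0.6, -1.7]
opening: 26.2
grasp_force: 59.3
t 3.2 pos [463.4 -13.4 101.6] yaw -0.085 tilt 0.007 F [-0.8  0.6 -1.7] q7 -1.9
-> [ 24.9 182.1  41.6] turn -0.085
-> [ 24.5 182.2  97.1] turn -0.085
```

```bash
python3 inch.py '5 37 0 -0.02; 10 75 0 -0.05; 16 115 10 -0.085; 22 150 25 -0.085; 24 175 41 -0.085; 25 182 41 -0.085; 25 182 41 -0.085';  python3 go.py 473,-197,60,0 473,-197,4.5,0
```

```text
clock: 3.77
eef_pos: [468.8, -199.4, 55.4]
tcp_rot: [0.0, 1.0, -0.002, -0.001]
ft_force: [-0.1, 0.1, -0.3]
opening: 26.3
grasp_force: 59.3
t 3.8 pos [ 468.8 -199.4   55.4] yaw -0.005 tilt 0.002 F [-0.1  0.1 -0.3] q7 -1.45
-> [ 4.2 -2.4 -4.6] turn -0.005
-> [ 4.3 -2.4 50.9] turn -0.005
```

```bash
python3 inch.py '2 0 0 0; 2 0 0 0; 2 0 20 0; 2 0 38 0; 2 0 46 0; 2 0 46 0';  python3 go.py 473,-197,4.5,0
```

```text
clock: 4.27
eef_pos: [471.5, -195.1, 9.3]
tcp_rot: [-0.001, 1.0, 0.001, -0.001]
ft_force: [0.5, -0.2, -0.7]
opening: 26.7
grasp_force: 59.4
t 4.3 pos [ 471.5 -195.1    9.3] yaw 0.002 tilt 0.003 F [ 0.5 -0.2 -0.7] q7 -1.48
-> [1.5 1.9 4.8] turn 0.002
```

```bash
python3 inch.py '1 2 4 0; 1 2 5 0; 1 2 5 0; 1 2 5 0';  python3 inch.py '0 0 0 0; 0 0 0 0; 0 0 0 0' 45; python3 inch.py '0 0 -30 0; 0 0 -70 0; 0 0 -100 0; 0 0 -100 0'; python3 go.py 466,46.7,120,-.082 466,46.7,18,-.082
```

```text
clock: 4.6
eef_pos: [473.6, -199.3, 5.9]
tcp_rot: [0.0, 1.0, -0.0, 0.0]
ft_force: [0.1, 0.2, -2.0]
opening: 26.5
grasp_force: 59.4
clock: 4.85
eef_pos: [473.4, -199.3, 5.7]
tcp_rot: [0.0, 1.0, -0.0, 0.0]
ft_force: [-0.5, -0.1, -0.4]
opening: 45.1
grasp_force: 0.0
clock: 5.18
eef_pos: [476.9, -200.3, 111.1]
tcp_rot: [0.002, 1.0, -0.0, 0.005]
ft_force: [0.6, 0.1, -0.6]
opening: 45.0
grasp_force: 0.0
t 5.2 pos [ 476.9 -200.3  111.1] yaw -0.001 tilt 0.01 F [ 0.6  0.1 -0.6] q7 -1.42
-> [ -11.  -247.    -9.8] turn 0.081
-> [ -11.9 -247.3   92.2] turn 0.081
```

```bash
python3 inch.py '-2 -40 0 0.02; -4 -80 0 0.05; -6 -120 0 0.081; -8 -160 0 0.081; -9 -200 0 0.081; -9 -230 0 0.081; -9 -247 0 0.081; -9 -247 0 0.081; -9 -247 0 0.081; -9 -247 0 0.081' 50;  python3 go.py 466,46.7,18,-.082
```

```text
clock: 6.02
eef_pos: [464.0, 46.8, 105.1]
tcp_rot: [0.0, 0.999, -0.041, -0.0]
ft_force: [0.4, 0.2, 0.4]
opening: 49.9
grasp_force: 0.0
t 6.0 pos [464.   46.8 105.1] yaw -0.082 tilt 0.001 F [0.4 0.2 0.4] q7 -2.04
-> [ 2.  -0.2 87.1] turn -0.0
```

```bash
python3 - <<'E'
from plant import bot
import cv2,numpy as np
s=bot.camera("scene")["color"];t=bot.camera("top")["color"]
cv2.imwrite("pics/s1r.png",s);cv2.imwrite("pics/t1r.png",t)
a=cv2.resize(t[180:270,195:355],None,fx=3.75,fy=3.75);b=cv2.resize(s[190:340,225:425],None,fx=3,fy=3)
im=np.zeros((450,600,3),np.uint8);cv2.imwrite("pics/m1.png",np.hstack([b[:,:400],np.vstack([a[:225,:400],a[112:337,200:600]])]))
cv2.imwrite("pics/s1.png",b)
E
```

```text
(no output)
```

View pics/s1.png

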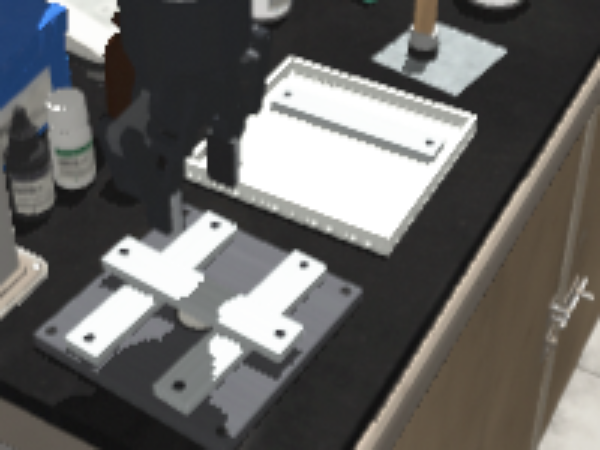

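The first bar lies flat in the far half of the tray (dots near (287,93) and (430,142)), and the remaining pile is undisturbed. On to the middle bar.

```bash
python3 inch.py '2 0 30 0; 2 0 55 0; 2 0 70 0; 2 0 80 0; 2 0 87 0; 2 0 87 0; 2 0 87 0'; python3 inch.py '0 0 0 0; 0 0 0 0; 0 0 0 0; 0 0 0 0; 0 0 0 0; 0 0 0 0' 20 60; python3 go.py 466,46.7,18,-.082;  python3 inch.py '0 0 -10 0; 0 0 -30 0; 0 0 -60 0; 0 0 -80 0; 0 0 -80 0; 0 0 -80 0; 0 0 -80 0';  python3 go.py 473,-127,60,0 473,-127,5.5,0
```

```text
clock: 6.7
eef_pos: [466.5, 47.4, 18.6]
tcp_rot: [0.0, 0.999, -0.041, 0.0]
ft_force: [0.9, -0.6, 0.1]
opening: 49.9
grasp_force: 0.0
clock: 7.2
eef_pos: [467.0, 47.7, 19.5]
tcp_rot: [-0.0, 0.999, -0.041, 0.001]
ft_force: [-1.4, -0.2, 4.1]
opening: 26.4
grasp_force: 59.1
t 7.2 pos [467.   47.7  19.5] yaw -0.082 tilt 0.002 F [-1.4 -0.2  4.1] q7 -2.12
-> [-0.9  1.1  1.5] turn 0.0
clock: 7.78
eef_pos: [465.8, 47.5, 98.3]
tcp_rot: [0.0, 0.999, -0.041, -0.0]
ft_force: [0.5, -0.3, -1.7]
opening: 26.4
grasp_force: 59.4
t 7.8 pos [465.8  47.5  98.3] yaw -0.081 tilt 0.0 F [ 0.5 -0.3 -1.7] q7 -2.04
-> [ 21.4 173.3  38.3] turn -0.081
-> [ 21.4 173.3  92.8] turn -0.081
```

```bash
python3 inch.py '5 37 0 -0.02; 10 75 0 -0.05; 14 115 10 -0.081; 19 145 25 -0.081; 21 165 38 -0.081; 21 173 38 -0.081; 21 173 38 -0.081; 21 173 38 -0.081; 21 173 38 -0.081; 21 173 60 -0.081; 21 173 80 -0.081; 21 173 88 -0.081; 21 173 92 -0.081; 21 173 92 -0.081; 21 173 92 -0.081';  python3 go.py 473,-127,5.5,0
```

```text
clock: 9.03
eef_pos: [473.7, -125.9, 7.0]
tcp_rot: [-0.0, 1.0, 0.0, 0.0]
ft_force: [0.5, 0.0, -0.9]
opening: 26.4
grasp_force: 59.5
t 9.0 pos [ 473.7 -125.9    7. ] yaw 0.001 tilt 0.001 F [ 0.5  0.  -0.9] q7 -1.65
-> [-0.7  1.1  1.5] turn 0.001
```

```bash
python3 inch.py '0 0 1 0; 0 0 1 0; 0 0 1 0; 0 0 1 0' 45; python3 inch.py '0 0 -30 0; 0 0 -70 0; 0 0 -80 0; 0 0 -80 0; 0 0 -80 0'; python3 go.py 432.5,46.2,80,1.495
```

```text
clock: 9.37
eef_pos: [473.4, -126.6, 5.8]
tcp_rot: [0.0, 1.0, -0.0, 0.0]
ft_force: [-0.1, -0.1, 0.2]
opening: 45.0
grasp_force: 0.0
clock: 9.78
eef_pos: [473.5, -126.7, 85.9]
tcp_rot: [0.0, 1.0, -0.0, 0.001]
ft_force: [-0.9, -0.4, 0.1]
opening: 45.0
grasp_force: 0.0
t 9.8 pos [ 473.5 -126.7   85.9] yaw -0.001 tilt 0.002 F [-0.9 -0.4  0.1] q7 -1.6
-> [ -41.1 -172.9    5.7] turn -1.496
```

```bash
python3 inch.py '-10 -40 0 -0.12; -20 -80 0 -0.24; -30 -120 0 -0.36; -38 -150 0 -0.48; -41 -173 0 -0.6; -41 -173 0 -0.72; -41 -173 0 -0.84; -41 -173 0 -0.96; -41 -173 0 -1.08; -41 -173 0 -1.2; -41 -173 0 -1.32; -41 -173 0 -1.44; -41 -173 0 -1.496; -41 -173 0 -1.496; -41 -173 0 -1.496; -41 -173 0 -1.496' 50; python3 go.py 432.5,46.2,14.5,1.495
python3 - <<'E'
from plant import bot
import cv2,numpy as np
s=bot.camera("scene")["color"];t=bot.camera("top")["color"]
a=cv2.resize(t[180:270,195:355],None,fx=3.75,fy=3.75);b=cv2.resize(s[200:340,225:425],None,fx=3,fy=3)
cv2.imwrite("pics/s2.png",b);cv2.imwrite("pics/t2.png",a)
E
```

```text
clock: 11.12
eef_pos: [431.6, 46.5, 84.6]
tcp_rot: [-0.001, 0.734, 0.679, -0.0]
ft_force: [0.4, 0.8, 0.1]
opening: 49.9
grasp_force: 0.0
t 11.1 pos [431.6  46.5  84.6] yaw 1.494 tilt 0.001 F [0.4 0.8 0.1] q7 -0.69
-> [-0.3  1.1 70.1] turn -0.001
```

View pics/s2.png

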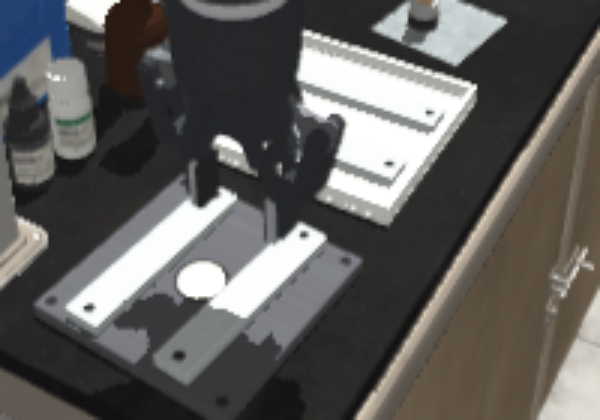

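Low bars are undisturbed: near bar dots (179,354),(304,233), far bar dots (89,307),(215,198); the disc is now clear at (202,279).

```bash
python3 - <<'E'
from h import *
u=lambda p:un(p,(225,200),3)
for n,p,z in(('n1',(179,354),22),('n2',(304,233),22),('f1',(89,307),22),('f2',(215,198),22),('disc',(202,279),12)):print(n,plane(S,u(p),z+1.5).round(1))
E
python3 inch.py '0 1 30 0; 0 1 50 0; 0 1 60 0; 0 1 66 0; 0 1 70 0; 0 1 70 0; 0 1 70 0'; python3 inch.py '0 0 0 0; 0 0 0 0; 0 0 0 0; 0 0 0 0; 0 0 0 0; 0 0 0 0' 20 60; python3 go.py 466,46.7,18,-.082;  python3 inch.py '0 0 -10 0; 0 0 -30 0; 0 0 -60 0; 0 0 -75 0; 0 0 -75 0; 0 0 -75 0; 0 0 -75 0';  python3 go.py 473,-127,60,0 473,-127,20,0
```

```text
n1 [436.9 110.3  23.5]
n2 [421.3 -21.   23.5]
f1 [509.1 107.6  23.5]
f2 [494.4 -20.2  23.5]
disc [464.7  42.7  13.5]
clock: 11.8
eef_pos: [433.6, 46.7, 15.8]
tcp_rot: [0.0, 0.733, 0.68, 0.0]
ft_force: [-0.7, 0.0, 0.3]
opening: 49.9
grasp_force: 0.0
clock: 12.3
eef_pos: [433.7, 46.5, 16.3]
tcp_rot: [0.001, 0.733, 0.68, 0.0]
ft_force: [-1.9, -0.4, 9.5]
opening: 25.9
grasp_force: 58.4
t 12.3 pos [433.7  46.5  16.3] yaw 1.495 tilt 0.002 F [-1.9 -0.4  9.5] q7 -0.84
-> [ 2.6 32.2 -1.6] turn -1.565
clock: 12.88
eef_pos: [432.6, 46.1, 90.0]
tcp_rot: [-0.0, 0.733, 0.68, -0.0]
ft_force: [-0.1, 0.4, -1.4]
opening: 25.7
grasp_force: 59.9
t 12.9 pos [432.6  46.1  90. ] yaw 1.495 tilt 0.001 F [-0.1  0.4 -1.4] q7 -0.69
-> [-169.5   53.3   30. ] turn 1.495
-> [-169.5   53.3   70. ] turn 1.495
```

```bash
python3 inch.py '-30 10 0 0.12; -65 20 0 0.24; -100 30 0 0.36; -130 40 0 0.48; -155 50 0 0.6; -169 53 0 0.72; -169 53 0 0.84; -169 53 0 0.96; -169 53 0 1.08; -169 53 0 1.2; -169 53 10 1.32; -169 53 20 1.44; -169 53 30 1.495; -169 53 30 1.495; -169 53 30 1.495; -169 53 45 1.495; -169 53 60 1.495; -169 53 66 1.495; -169 53 66 1.495; -169 53 66 1.495'; python3 go.py 473,-127,20,0
```

```text
clock: 14.55
eef_pos: [473.2, -125.9, 24.4]
tcp_rot: [-0.0, 1.0, 0.001, -0.0]
ft_force: [0.4, 0.3, -0.2]
opening: 25.7
grasp_force: 59.8
t 14.6 pos [ 473.2 -125.9   24.4] yaw 0.002 tilt 0.001 F [ 0.4  0.3 -0.2] q7 -1.64
-> [-0.2  1.1  4.4] turn 0.002
```

Lower to contact, release, rise and go to the far low bar.

```bash
python3 inch.py '0 1 2 0; 0 1 4 0; 0 1 5 0; 0 1 5 0; 0 1 5 0'; python3 inch.py '0 0 0 0; 0 0 0 0; 0 0 0 0; 0 0 0 0' 45; python3 inch.py '0 0 -20 0; 0 0 -50 0; 0 0 -65 0; 0 0 -65 0; 0 0 -65 0'; python3 go.py 503,43.5,84,1.475
```

```text
clock: 14.97
eef_pos: [473.4, -127.0, 19.5]
tcp_rot: [0.0, 1.0, 0.0, 0.0]
ft_force: [0.1, -0.2, -1.5]
opening: 25.6
grasp_force: 59.8
clock: 15.3
eef_pos: [473.4, -127.0, 19.4]
tcp_rot: [0.0, 1.0, 0.0, 0.0]
ft_force: [0.4, 0.7, -0.4]
opening: 44.8
grasp_force: 0.0
clock: 15.72
eef_pos: [473.9, -127.2, 85.0]
tcp_rot: [0.0, 1.0, 0.0, 0.001]
ft_force: [0.3, -0.8, -0.7]
opening: 44.9
grasp_force: 0.0
t 15.7 pos [ 473.9 -127.2   85. ] yaw 0.001 tilt 0.002 F [ 0.3 -0.8 -0.7] q7 -1.6
-> [  29.2 -170.7    1. ] turn -1.474
```

```bash
python3 inch.py '7 -40 0 -0.12; 14 -80 0 -0.24; 20 -120 0 -0.36; 26 -150 0 -0.48; 29 -171 0 -0.6; 29 -171 0 -0.72; 29 -171 0 -0.84; 29 -171 0 -0.96; 29 -171 0 -1.08; 29 -171 0 -1.2; 29 -171 0 -1.32; 29 -171 0 -1.44; 29 -171 0 -1.474; 29 -171 0 -1.474; 29 -171 0 -1.474; 29 -171 0 -1.474' 50; python3 go.py 503,43.5,15,1.475
```

```text
clock: 17.05
eef_pos: [501.7, 44.0, 83.6]
tcp_rot: [-0.0, 0.741, 0.672, -0.0]
ft_force: [0.3, 0.3, 0.6]
opening: 50.2
grasp_force: 0.0
t 17.1 pos [501.7  44.   83.6] yaw 1.473 tilt 0.001 F [0.3 0.3 0.6] q7 -0.7
-> [-0.4  1.4 68.6] turn -0.002
```

```bash
python3 inch.py '0 1 30 0; 0 1 50 0; 0 1 60 0; 0 1 66 0; 0 1 69 0; 0 1 69 0; 0 1 69 0'; python3 inch.py '0 0 0 0; 0 0 0 0; 0 0 0 0; 0 0 0 0; 0 0 0 0; 0 0 0 0' 20 60;  python3 inch.py '0 0 -10 0; 0 0 -30 0; 0 0 -60 0; 0 0 -75 0; 0 0 -75 0; 0 0 -75 0; 0 0 -75 0';  python3 go.py 473,-198,60,0 473,-198,20,0
```

```text
clock: 17.63
eef_pos: [503.7, 44.2, 16.0]
tcp_rot: [0.0, 0.74, 0.672, 0.0]
ft_force: [-0.6, -0.5, 0.2]
opening: 50.2
grasp_force: 0.0
clock: 18.13
eef_pos: [503.9, 44.0, 16.4]
tcp_rot: [0.001, 0.74, 0.672, 0.001]
ft_force: [-0.6, -0.2, 6.9]
opening: 25.5
grasp_force: 58.8
clock: 18.72
eef_pos: [502.7, 43.5, 90.1]
tcp_rot: [-0.0, 0.74, 0.672, -0.0]
ft_force: [0.6, 1.0, -1.3]
opening: 25.9
grasp_force: 59.6
t 18.7 pos [502.7  43.5  90.1] yaw 1.475 tilt 0.001 F [ 0.6  1.  -1.3] q7 -0.69
-> [-243.2   -6.3   30.2] turn 1.475
-> [-243.2   -6.3   70.2] turn 1.475
```

```bash
python3 inch.py '-30 -2 0 0.12; -65 -3 0 0.24; -100 -4 0 0.36; -135 -5 0 0.48; -170 -6 0 0.6; -200 -6 0 0.72; -225 -6 0 0.84; -243 -6 0 0.96; -243 -6 0 1.08; -243 -6 0 1.2; -243 -6 10 1.32; -243 -6 20 1.44; -243 -6 30 1.475; -243 -6 30 1.475; -243 -6 30 1.475; -243 -6 45 1.475; -243 -6 60 1.475; -243 -6 66 1.475; -243 -6 66 1.475; -243 -6 66 1.475'; python3 go.py 473,-198,19.5,0
```

```text
clock: 20.38
eef_pos: [473.9, -197.4, 24.5]
tcp_rot: [-0.0, 1.0, 0.0, -0.0]
ft_force: [0.9, -0.3, -0.7]
opening: 26.0
grasp_force: 59.5
t 20.4 pos [ 473.9 -197.4   24.5] yaw 0.0 tilt 0.0 F [ 0.9 -0.3 -0.7] q7 -1.5
-> [-0.9  0.6  5. ] turn 0.0
```

```bash
python3 inch.py '0 1 2 0; 0 1 4 0; 0 1 5 0; 0 1 5 0; 0 1 5 0'; python3 inch.py '0 0 0 0; 0 0 0 0; 0 0 0 0; 0 0 0 0' 45; python3 inch.py '0 0 -20 0; 0 0 -50 0; 0 0 -90 0; 0 40 -130 0; 0 -120 -150 0; 0 -120 -150 0; 0 -120 -150 0; 0 -120 -150 0; 0 -120 -150 0; 0 -120 -150 0; 0 -120 -150 0'; python3 go.py
python3 - <<'E'
from plant import bot
import cv2,numpy as np
s=bot.camera("scene")["color"];t=bot.camera("top")["color"]
cv2.imwrite("pics/s3r.png",s);cv2.imwrite("pics/t3r.png",t)
b=cv2.resize(s[160:300,225:425],None,fx=4,fy=4,interpolation=cv2.INTER_CUBIC)
a=cv2.resize(t[185:265,270:470],None,fx=4,fy=4,interpolation=cv2.INTER_CUBIC)
cv2.imwrite("pics/s3.png",b);cv2.imwrite("pics/t3.png",a)
E
```

```text
clock: 20.8
eef_pos: [474.0, -198.4, 19.5]
tcp_rot: [0.0, 1.0, -0.0, 0.0]
ft_force: [0.1, -0.4, -0.9]
opening: 25.8
grasp_force: 59.5
clock: 21.13
eef_pos: [474.0, -198.4, 19.4]
tcp_rot: [0.0, 1.0, -0.0, 0.0]
ft_force: [-0.7, -0.6, -0.0]
opening: 44.8
grasp_force: 0.0
clock: 22.05
eef_pos: [473.8, -79.1, 169.2]
tcp_rot: [0.0, 1.0, -0.0, -0.0]
ft_force: [1.0, 0.1, 0.6]
opening: 45.0
grasp_force: 0.0
t 22.1 pos [473.8 -79.1 169.2] yaw -0.001 tilt 0.001 F [1.  0.1 0.6] q7 -1.65
```

View pics/s3.png

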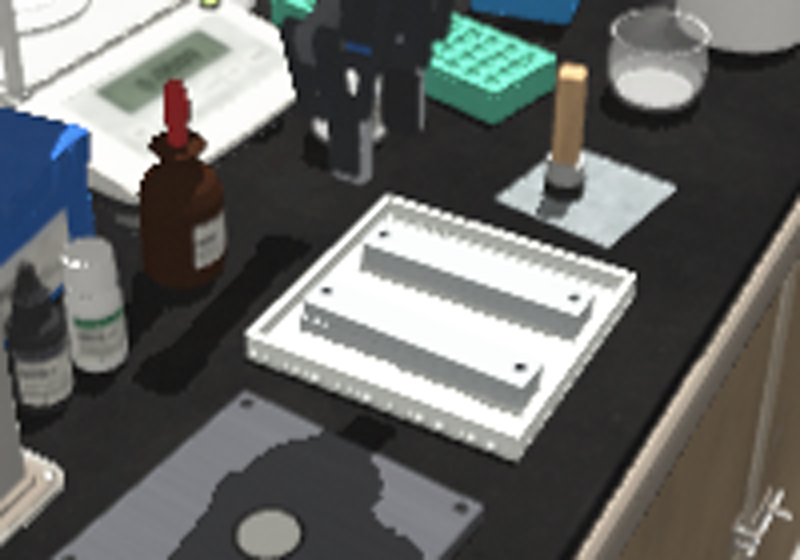

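View pics/t3.png

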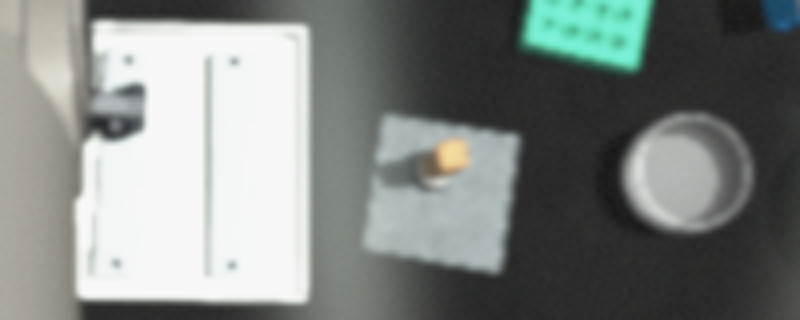

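Bars are stacked two and two flat in the tray, clear of walls; disc visible at (268,533). The jar has shifted (rim now centred (688,172) top / (659,28) scene); the dabber stands upright, top face (452,157)/(573,72). Fitting the handle's yaw and the positions.

```bash
python3 - <<'E'
from h import *
from scipy.optimize import minimize
import itertools
np.set_printoptions(precision=1,suppress=True)
ut=lambda p:un(p,(270,185),4); us=lambda p:un(p,(225,160),4)
print('jar',tri(ut((688,172)),us((659,28))), 'handle',tri(ut((452,157)),us((573,72))))
print('disc',plane(S,us((268,533)),12),'pad',plane(S,us((564,190)),3))
for nm,c,f in(('scene',S,'pics/s3r.png'),('top',T,'pics/t3r.png')):
    im=cv2.imread(f);h=cv2.cvtColor(im,cv2.COLOR_BGR2HSV)
    C=proj(c,(471,-330,70)).astype(int);sl=np.s_[C[1]-18:C[1]+18,C[0]-14:C[0]+14]
    hh=h[sl];m=((hh[...,0]<22)&(hh[...,1]>70)&(hh[...,2]>80)).astype(np.uint8)
    F=8;big=cv2.resize(m*255,None,fx=F,fy=F,interpolation=cv2.INTER_CUBIC)>127
    # whole wooden handle silhouette: box 18x18, z 29..98
    best=[]
    def iou(x,y,w):
        P=[]
        for a,b,z in itertools.product((-9,9),(-9,9),(29,98)):
            X=(x+a*np.cos(w)-b*np.sin(w),y+a*np.sin(w)+b*np.cos(w),z);P.append(((proj(c,X)-[C[0]-14,C[1]-18])+.5)*F-.5)
        k=np.zeros(big.shape,np.uint8);cv2.fillConvexPoly(k,cv2.convexHull(np.array(P).round().astype(np.int32)),1);k=k>0
        return (k&big).sum()/(k|big).sum()
    for w in np.arange(-.8,.8,.1):
        r=minimize(lambda p:-iou(p[0],p[1],w),[471,-330],method='Nelder-Mead',options=dict(initial_simplex=[[471,-330],[476,-330],[471,-325]]));best.append((-r.fun,w,r.x))
    print(nm,m.sum());[print(round(b[0],3),round(b[1],2),b[2]) for b in sorted(best,key=lambda b:-b[0])[:6]]
E
```

```text
jar (array([ 465.9, -482.1,   60.6]), np.float64(0.4633948897468198)) handle (array([ 468.9, -328. ,   98.3]), np.float64(0.4921749014909914))
disc [465.9  42.4  12. ] pad [ 469.9 -332.     3. ]
scene 179
0.866 0.2 [ 471.2 -334. ]
0.865 0.3 [ 471.3 -333.8]
0.864 0.5 [ 471.3 -334.1]
0.854 0.6 [ 471.3 -334.1]
0.839 0.4 [ 471.7 -334.6]
0.835 0.1 [ 471.1 -333.8]
top 50
0.545 0.6 [ 470.9 -328.6]
0.542 0.7 [ 473.8 -331.6]
0.534 -0.8 [ 473.8 -331.6]
0.528 0.5 [ 471.2 -328.4]
0.519 -0.7 [ 471.2 -329.4]
0.514 0.4 [ 472.1 -330.1]
```

```bash
python3 - <<'E'
from h import *
s=cv2.imread('pics/s3r.png');t=cv2.imread('pics/t3r.png')
a=cv2.resize(s[172:212,355:385],None,fx=13,fy=13,interpolation=cv2.INTER_CUBIC)
b=cv2.resize(t[212:242,368:398],None,fx=13,fy=13,interpolation=cv2.INTER_CUBIC)
b=cv2.copyMakeBorder(b,0,a.shape[0]-b.shape[0],0,0,cv2.BORDER_CONSTANT)
cv2.imwrite('pics/hz.png',np.hstack([a,b]))
E
```

```text
(no output)
```

View pics/hz.png

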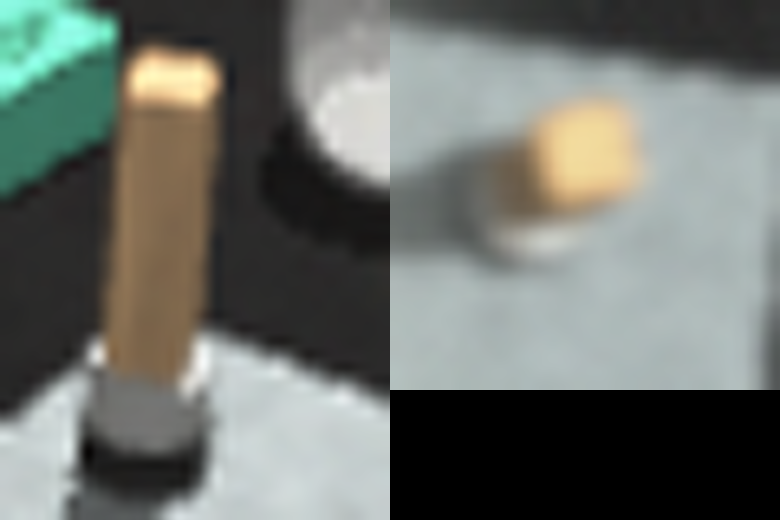

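The handle's top face (left: (173,78); right: corners (540,115),(622,98),(640,180),(558,208)) gives a yaw near 0.25–0.35 rad.

```bash
python3 - <<'E'
from h import *
ut=lambda p:un(p,(270,185),4); us=lambda p:un(p,(225,160),4)
print(plane(T,ut((688,172)),54).round(1),plane(S,us((659,28)),54).round(1),'bottom',plane(S,us((657,88)),5).round(1))
h=lambda p:(368+(p[0]-390+.5)/13-.5,212+(p[1]+.5)/13-.5)
P=[plane(T,h(p),98) for p in((540,115),(622,98),(640,180),(558,208))]
print(np.mean(P,0).round(1),[round(np.arctan2(*(P[(i+1)%4]-P[i])[1::-1])%(np.pi/2),2) for i in range(4)])
E
python3 go.py 470.5,-331,150,.27 470.5,-331,59,.27
```

```text
[ 467.1 -483.8   54. ] [ 469.5 -494.2   54. ] bottom [ 465.1 -491.6    5. ]
[ 471.3 -328.7   98. ] [np.float64(0.22), np.float64(0.21), np.float64(0.34), np.float64(0.18)]
t 22.1 pos [473.6 -79.9 168.9] yaw -0.003 tilt 0.001 F [-0.8 -0.  -0.8] q7 -1.65
-> [ -2.4 251.1  19. ] turn -0.273
-> [ -2.4 251.1 110. ] turn -0.273
```

```bash
python3 inch.py '-2 40 0 -0.1; -2 80 0 -0.2; -2 120 0 -0.273; -2 160 5 -0.273; -2 200 10 -0.273; -2 230 19 -0.273; -2 251 19 -0.273; -2 251 19 -0.273; -2 251 19 -0.273; -2 251 19 -0.273; -2 251 19 -0.273' 60; python3 go.py 470.5,-331,59,.25
```

```text
clock: 23.07
eef_pos: [471.9, -328.3, 150.2]
tcp_rot: [-0.0, 0.991, 0.137, -0.0]
ft_force: [-0.5, 0.3, -0.1]
opening: 60.3
grasp_force: 0.0
t 23.1 pos [ 471.9 -328.3  150.2] yaw 0.274 tilt 0.001 F [-0.5  0.3 -0.1] q7 -0.93
-> [-2.1  2.2 91.2] turn 0.024
```

```bash
python3 inch.py '-2 2 20 0.02; -2 2 45 0.02; -2 2 65 0.02; -2 2 80 0.02; -2 2 91 0.02; -2 2 91 0.02; -2 2 91 0.02'; python3 go.py 470.5,-331,59,.25;  python3 inch.py '0 0 0 0; 0 0 0 0; 0 0 0 0; 0 0 0 0; 0 0 0 0; 0 0 0 0; 0 0 0 0; 0 0 0 0' 10 50; python3 go.py 470.5,-331,59,.25
python3 - <<'E'
from plant import bot
from h import *
s=bot.camera("scene")["color"];t=bot.camera("top")["color"]
cv2.imwrite("pics/s4r.png",s);cv2.imwrite("pics/t4r.png",t)
a=cv2.resize(s[155:225,340:415],None,fx=8,fy=8,interpolation=cv2.INTER_CUBIC)[:, :400]
a=cv2.resize(s[145:220,345:425],None,fx=5,fy=5,interpolation=cv2.INTER_CUBIC)
b=cv2.resize(t[200:275,385:465],None,fx=5,fy=5,interpolation=cv2.INTER_CUBIC)
cv2.imwrite('pics/g4.png',np.hstack([a,b]))
E
```

```text
clock: 23.65
eef_pos: [470.7, -331.1, 59.4]
tcp_rot: [-0.0, 0.992, 0.127, -0.0]
ft_force: [-0.4, -0.0, -0.8]
opening: 60.3
grasp_force: 0.0
t 23.6 pos [ 470.7 -331.1   59.4] yaw 0.254 tilt 0.001 F [-0.4 -0.  -0.8] q7 -0.98
-> [-0.2 -0.2  0.4] turn 0.004
clock: 24.32
eef_pos: [470.9, -332.0, 60.0]
tcp_rot: [0.0, 0.992, 0.126, 0.0]
ft_force: [-1.2, 1.3, 6.3]
opening: 17.3
grasp_force: 52.3
t 24.3 pos [ 470.9 -332.    60. ] yaw 0.253 tilt 0.001 F [-1.2  1.3  6.3] q7 -0.98
-> [-0.1 -1.1  1. ] turn 0.003
```

View pics/g4.png

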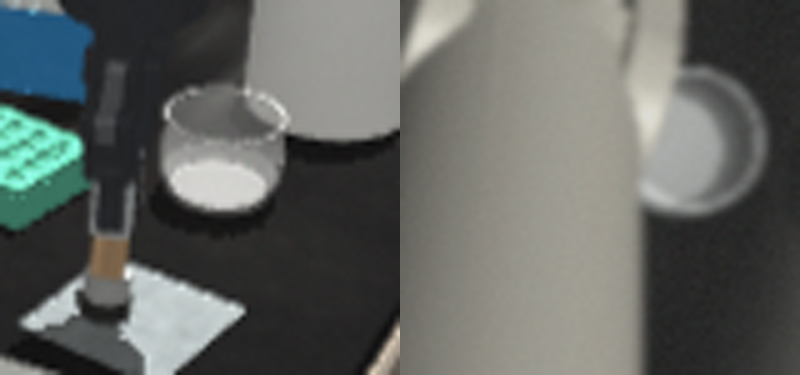

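Dabber gripped (handle visible between fingers and collar); jar rim in scene crop centre (226,113), extents x 162–290; top crop outline right edge 768, rows 64–217, centre (692,140).

```bash
python3 - <<'E'
from h import *
us=lambda p:un(p,(345,145),5); ut=lambda p:un((p[0]-400,p[1]),(385,200),5)
a=us((226,113));b=ut((692,140))
for z in(30,54):print(z,plane(S,a,z).round(1),plane(T,b,z).round(1))
print(tri(b,a))
print('floor S',plane(S,us((218,186)),5).round(1),'floor T',plane(T,ut((683,142)),5).round(1))
# rim extents in scene for a circle at candidate centres
for x,y in((466,-484),(468,-490),(468,-494)):
    for r in (26,32,37.5):
        P=np.array([proj(S,(x+r*np.cos(k),y+r*np.sin(k),54)) for k in np.linspace(0,6.28,60)]); Q=(P-[345,145]+.5)*5-.5
        R_=(np.array([proj(T,(x+r*np.cos(k),y+r*np.sin(k),54)) for k in np.linspace(0,6.28,60)])-[385,200]+.5)*5-.5+[400,0]
        print(x,y,r,Q.min(0).round(),Q.max(0).round(),'T',R_.min(0).round(),R_.max(0).round())
E
python3 go.py 470.9,-332,160,.253
```

```text
30 [ 481.6 -535.    30. ] [ 469.7 -494.1   30. ]
54 [ 467.  -491.4   54. ] [ 467.2 -487.3   54. ]
(array([ 466.24816823, -486.85767596,   56.4118107 ]), np.float64(0.6946252812931518))
floor S [ 466.4 -489.6    5. ] floor T [ 471.3 -496.4    5. ]
466 -484 26 [179.  98.] [268. 140.] T [634.  91.] [737. 194.]
466 -484 32 [169.  93.] [278. 145.] T [622.  79.] [749. 206.]
466 -484 37.5 [159.  89.] [287. 149.] T [612.  69.] [759. 216.]
468 -490 26 [179.  93.] [268. 135.] T [646.  87.] [748. 190.]
468 -490 32 [169.  89.] [278. 140.] T [634.  76.] [760. 202.]
468 -490 37.5 [160.  85.] [288. 144.] T [623.  65.] [771. 213.]
468 -494 26 [182.  91.] [270. 132.] T [654.  87.] [756. 190.]
468 -494 32 [172.  86.] [281. 137.] T [642.  76.] [768. 202.]
468 -494 37.5 [163.  82.] [290. 141.] T [631.  65.] [779. 213.]
t 24.4 pos [ 470.9 -332.    59.9] yaw 0.253 tilt 0.001 F [-0.9  0.9  6.1] q7 -0.98
-> [ 1.000e-01  0.000e+00 -1.001e+02] turn -0.0
```

Jar rim fits at (467,-489.5). Lift and move over it.

```bash
python3 inch.py '0 0 -10 0; 0 0 -35 0; 0 0 -70 0; 0 0 -100 0; 0 0 -100 0; 0 0 -100 0; 0 0 -100 0; 0 0 -100 0'; python3 go.py 467,-489.5,160,.253
```

```text
clock: 25.08
eef_pos: [469.4, -331.3, 158.0]
tcp_rot: [-0.001, 0.992, 0.126, -0.001]
ft_force: [-0.2, 0.5, -2.2]
opening: 17.4
grasp_force: 51.8
t 25.1 pos [ 469.4 -331.3  158. ] yaw 0.253 tilt 0.003 F [-0.2  0.5 -2.2] q7 -0.94
-> [-41.9 152.6  -2.2] turn -0.0
```

```bash
python3 inch.py '-10 35 0 0; -20 70 0 0; -30 105 0 0; -37 135 0 0; -42 153 0 0; -42 153 0 0; -42 153 0 0; -42 153 0 0; -42 153 0 0'; python3 go.py 467,-489.5,88,.253
python3 - <<'E'
from plant import bot
from h import *
s=bot.camera("scene")["color"]
a=cv2.resize(s[125:215,340:420],None,fx=6,fy=6,interpolation=cv2.INTER_CUBIC)
cv2.imwrite('pics/g5.png',a)
E
```

```text
clock: 25.83
eef_pos: [468.5, -488.5, 158.5]
tcp_rot: [-0.001, 0.992, 0.127, -0.0]
ft_force: [0.3, 0.1, -1.9]
opening: 17.5
grasp_force: 51.6
t 25.8 pos [ 468.5 -488.5  158.5] yaw 0.255 tilt 0.002 F [ 0.3  0.1 -1.9] q7 -0.71
-> [-1.7  0.8 70.5] turn 0.002
```

View pics/g5.png

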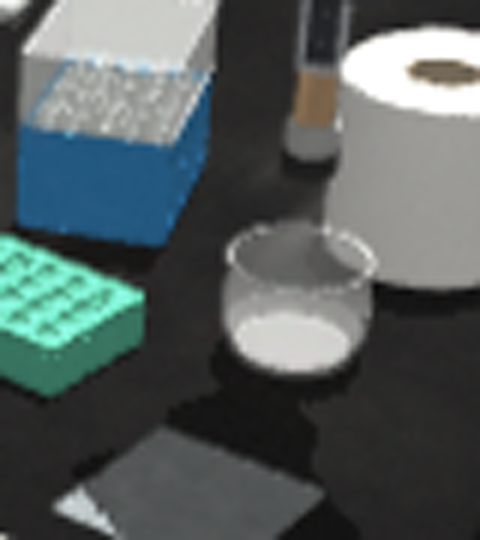

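The pad hangs above and in line with the jar (pad at (313,155), rim centre (300,257)); jar unchanged. Dip.

```bash
python3 -c "
from h import *
print((proj(S,(468.5,-488.5,101.5))-[340,125])*6)"; python3 inch.py '-1 1 20 0; -1 1 40 0; -1 1 55 0; -1 1 65 0; -1 1 71 0; -1 1 71 0; -1 1 71 0; -1 1 71 0'; python3 inch.py '0 0 0 0'; python3 inch.py '0 0 -20 0; 0 0 -50 0; 0 0 -80 0; 0 0 -100 0; 0 0 -100 0; 0 0 -100 0'; python3 go.py 465.5,42.7,160,0 465.5,42.7,75,0
```

```text
[303.26494997 167.94260579]
clock: 26.55
eef_pos: [468.1, -492.1, 89.5]
tcp_rot: [0.001, 0.992, 0.126, 0.001]
ft_force: [0.1, -0.9, -1.3]
opening: 17.2
grasp_force: 51.7
clock: 26.63
eef_pos: [468.0, -492.2, 89.5]
tcp_rot: [0.001, 0.992, 0.126, 0.001]
ft_force: [0.5, -0.2, -1.8]
opening: 17.4
grasp_force: 51.7
clock: 27.13
eef_pos: [468.1, -492.4, 190.4]
tcp_rot: [0.002, 0.992, 0.126, 0.001]
ft_force: [0.2, -0.8, -1.9]
opening: 17.0
grasp_force: 51.7
t 27.1 pos [ 468.1 -492.4  190.4] yaw 0.253 tilt 0.004 F [ 0.2 -0.8 -1.9] q7 -0.7
-> [ 131.2 -518.9   28.9] turn 0.253
-> [ 131.  -519.2  113.9] turn 0.253
```

```bash
python3 inch.py '10 -39 5 0; 20 -78 10 0.04; 30 -117 20 0.08; 40 -156 29 0.12; 50 -195 29 0.16; 60 -234 29 0.2; 70 -273 29 0.253; 80 -312 29 0.253; 90 -351 29 0.253; 100 -390 29 0.253; 110 -430 29 0.253; 120 -470 29 0.253; 127 -500 29 0.253; 131 -519 29 0.253; 131 -519 29 0.253; 131 -519 29 0.253; 131 -519 29 0.253; 131 -519 29 0.253'; python3 go.py 466,43,85,0; python3 inch.py '0 0 30 0; 0 0 60 0; 0 0 72 0; 0 0 72 0; 0 0 72 0; 0 0 72 0'; python3 go.py 466,43,69,0
python3 - <<'E'
from plant import bot
from h import *
s=bot.camera("scene")["color"]
cv2.imwrite('pics/g6.png',cv2.resize(s[235:335,225:355],None,fx=6,fy=6,interpolation=cv2.INTER_CUBIC))
p=bot.sense()['eef_pos'];print(((proj(S,p-[0,0,57])-[225,235]+.5)*6-.5).round(),((proj(S,(466,43,12))-[225,235]+.5)*6-.5).round())
E
```

```text
clock: 28.63
eef_pos: [464.0, 42.1, 158.7]
tcp_rot: [0.0, 1.0, -0.001, -0.001]
ft_force: [-0.1, -0.3, -1.9]
opening: 17.5
grasp_force: 51.7
t 28.6 pos [464.   42.1 158.7] yaw -0.002 tilt 0.001 F [-0.1 -0.3 -1.9] q7 -1.93
-> [ 2.1 -1.  73.7] turn -0.002
clock: 29.13
eef_pos: [465.2, 43.1, 88.1]
tcp_rot: [-0.0, 1.0, -0.001, 0.001]
ft_force: [-0.0, 1.0, -0.2]
opening: 17.5
grasp_force: 51.5
t 29.1 pos [465.2  43.1  88.1] yaw -0.001 tilt 0.001 F [-0.   1.  -0.2] q7 -2.01
-> [ 0.8  0.1 19.1] turn -0.001
[400. 311.] [401. 351.]
```

View pics/g6.png

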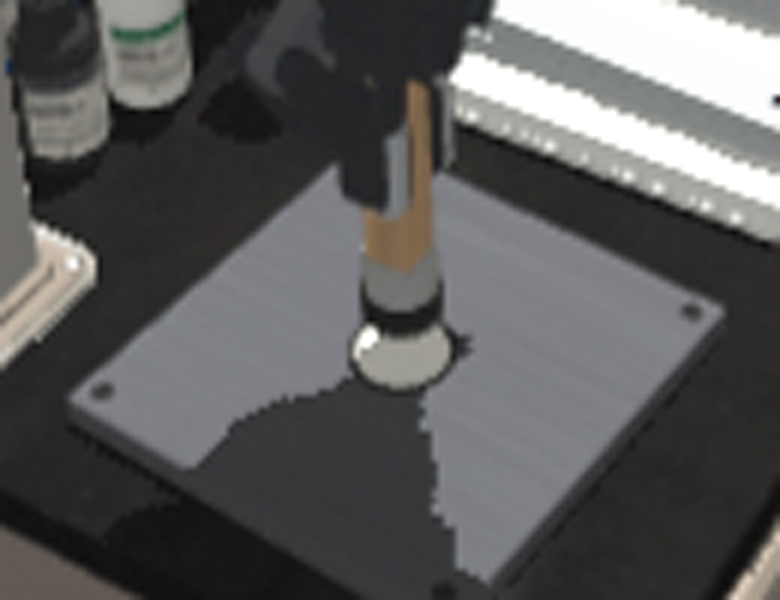

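The pad (bottom centred ≈(401,312)) hangs directly over the disc (centre (401,352)), as predicted. Lower gently.

```bash
python3 inch.py '1 0 8 0; 1 0 14 0; 1 0 17 0; 1 0 17 0; 1 0 18 0; 1 0 18 0'; python3 inch.py '0 0 1 0; 0 0 1 0; 0 0 1 0'
```

```text
clock: 29.68
eef_pos: [465.4, 43.6, 69.2]
tcp_rot: [0.0, 1.0, -0.0, -0.0]
ft_force: [-0.4, 0.2, -1.7]
opening: 17.4
grasp_force: 51.6
clock: 29.93
eef_pos: [465.7, 43.7, 68.9]
tcp_rot: [0.0, 1.0, -0.0, 0.0]
ft_force: [-2.4, -0.6, 4.8]
opening: 17.3
grasp_force: 52.6
```

```bash
python3 inch.py '0 0 0.5 0; 0 0 0.5 0'; python3 inch.py '0 0 -5 0; 0 0 -20 0; 0 0 -50 0; 0 0 -90 0; 0 0 -110 0; 0 0 -110 0; 0 0 -110 0'; python3 - <<'E'
from plant import bot
from h import *
s=bot.camera("scene")["color"];cv2.imwrite('pics/s7r.png',s)
o=cv2.imread('pics/s4r.png')
d=cv2.absdiff(s,o)[150:190,372:410].max(2);print('jar diff px',(d>40).sum())
E
python3 go.py 467,-489.5,170,.253
```

```text
clock: 30.1
eef_pos: [465.7, 43.8, 68.9]
tcp_rot: [0.0, 1.0, -0.0, 0.0]
ft_force: [-4.3, -0.0, 11.4]
opening: 17.2
grasp_force: 53.6
clock: 30.68
eef_pos: [466.2, 43.5, 178.9]
tcp_rot: [0.0, 1.0, -0.0, 0.002]
ft_force: [0.3, 0.6, -1.2]
opening: 17.5
grasp_force: 51.7
jar diff px 11
t 30.7 pos [465.1  43.3 177.6] yaw -0.0 tilt 0.0 F [-0.5 -0.2 -1.4] q7 -1.92
-> [  2.1 532.8   7.8] turn -0.253
```

Touch done; the jar has not moved. Second dip.

```bash
python3 inch.py '0 39 0 0; 0 78 0 0; 0 118 0 -0.05; 0 158 0 -0.1; 0 198 0 -0.15; 0 238 0 -0.2; 0 278 0 -0.253; 1 318 0 -0.253; 1 358 0 -0.253; 1 398 5 -0.253; 2 438 8 -0.253; 2 478 8 -0.253; 2 510 8 -0.253; 2 533 8 -0.253; 2 533 8 -0.253; 2 533 8 -0.253; 2 533 8 -0.253; 2 533 8 -0.253'; python3 go.py 467,-489.5,89,.253
python3 - <<'E'
from plant import bot
from h import *
s=bot.camera("scene")["color"];o=cv2.imread('pics/s4r.png')
d=cv2.absdiff(s,o)[160:190,376:408].max(2);print('jar diff px',(d>40).sum())
E
```

```text
clock: 32.23
eef_pos: [467.6, -487.3, 168.6]
tcp_rot: [-0.001, 0.992, 0.127, -0.0]
ft_force: [0.9, -0.3, -0.9]
opening: 17.3
grasp_force: 51.6
t 32.2 pos [ 467.6 -487.3  168.6] yaw 0.255 tilt 0.003 F [ 0.9 -0.3 -0.9] q7 -0.7
-> [-1.   2.2 79.6] turn 0.002
jar diff px 0
```

```bash
python3 inch.py '-1 0 25 0; -1 0 50 0; -1 0 65 0; -1 0 75 0; -1 0 80 0; -1 0 80 0; -1 0 80 0; -1 0 80 0; -1 0 80 0'; python3 inch.py '0 0 -20 0; 0 0 -50 0; 0 0 -80 0; 0 0 -90 0; 0 0 -90 0; 0 0 -90 0'; python3 go.py 466,43,160,0
```

```text
clock: 33.03
eef_pos: [467.0, -490.2, 91.2]
tcp_rot: [0.001, 0.992, 0.126, 0.001]
ft_force: [-0.7, -0.3, -1.3]
opening: 17.5
grasp_force: 51.6
clock: 33.53
eef_pos: [466.3, -489.8, 180.1]
tcp_rot: [0.0, 0.992, 0.126, 0.0]
ft_force: [0.3, 0.2, -1.7]
opening: 17.4
grasp_force: 51.7
t 33.5 pos [ 466.3 -489.8  180.1] yaw 0.253 tilt 0.001 F [ 0.3  0.2 -1.7] q7 -0.69
-> [ 132.9 -516.    19.6] turn 0.253
```

```bash
python3 inch.py '10 -39 5 0; 20 -78 10 0.04; 30 -117 20 0.08; 40 -156 20 0.12; 50 -195 20 0.16; 60 -234 20 0.2; 70 -273 20 0.253; 80 -312 20 0.253; 90 -351 20 0.253; 100 -390 20 0.253; 110 -430 20 0.253; 120 -470 20 0.253; 128 -500 20 0.253; 133 -516 20 0.253; 133 -516 20 0.253; 133 -516 20 0.253; 133 -516 20 0.253; 133 -516 20 0.253'; python3 inch.py '0 0 30 0; 0 0 60 0; 0 0 75 0; 0 0 82 0; 0 0 82 0; 0 0 82 0; 0 0 82 0'; python3 go.py 466,43.3,69.2,0
```

```text
clock: 35.03
eef_pos: [465.5, 41.6, 159.0]
tcp_rot: [0.0, 1.0, -0.001, -0.001]
ft_force: [-0.2, -0.3, -1.8]
opening: 17.4
grasp_force: 51.6
clock: 35.62
eef_pos: [467.0, 43.0, 78.8]
tcp_rot: [-0.0, 1.0, -0.0, 0.001]
ft_force: [0.8, 0.9, -1.5]
opening: 17.6
grasp_force: 51.6
t 35.6 pos [467.   43.   78.8] yaw -0.001 tilt 0.002 F [ 0.8  0.9 -1.5] q7 -2.0
-> [-1.  -0.3  9.6] turn -0.001
```

```bash
python3 inch.py '-1 0 5 0; -1 0 8 0; -1 0 9 0; -1 0 9 0; -1 0 9 0'; python3 inch.py '0 0 1 0; 0 0 1.5 0; 0 0 1.5 0; 0 0 1.5 0'
```

```text
clock: 36.03
eef_pos: [465.2, 43.2, 69.0]
tcp_rot: [0.0, 1.0, -0.0, 0.0]
ft_force: [0.1, -0.2, 0.1]
opening: 17.5
grasp_force: 51.7
clock: 36.37
eef_pos: [465.5, 43.3, 68.9]
tcp_rot: [0.0, 1.0, -0.0, 0.0]
ft_force: [-5.1, -0.5, 20.1]
opening: 17.7
grasp_force: 54.7
```

```bash
python3 inch.py '0 0 -5 0; 0 0 -20 0; 0 0 -50 0; 0 0 -80 0; 0 0 -90 0; 0 0 -90 0; 0 0 -90 0'; python3 go.py 461,-334.5,155,.253
```

```text
clock: 36.95
eef_pos: [464.9, 43.0, 157.0]
tcp_rot: [0.0, 1.0, -0.0, 0.0]
ft_force: [0.1, -0.7, -2.1]
opening: 17.2
grasp_force: 51.7
t 37.0 pos [464.9  43.  157. ] yaw -0.0 tilt 0.001 F [ 0.1 -0.7 -2.1] q7 -1.93
-> [ -3.8 377.5   2.1] turn -0.253
```

```bash
python3 inch.py '0 39 0 0; 0 78 0 0; 0 118 0 -0.05; -1 158 0 -0.1; -1 198 0 -0.15; -2 238 0 -0.2; -2 278 0 -0.253; -3 318 0 -0.253; -4 350 2 -0.253; -4 377 2 -0.253; -4 377 2 -0.253; -4 377 2 -0.253; -4 377 2 -0.253; -4 377 2 -0.253; -4 377 40 -0.253; -4 377 70 -0.253; -4 377 85 -0.253; -4 377 85 -0.253; -4 377 85 -0.253; -4 377 85 -0.253'; python3 go.py 461,-334.5,60,.253
```

```text
clock: 38.62
eef_pos: [462.1, -333.5, 73.5]
tcp_rot: [0.0, 0.992, 0.127, 0.001]
ft_force: [-0.3, -0.1, -1.2]
opening: 17.3
grasp_force: 51.6
t 38.6 pos [ 462.1 -333.5   73.5] yaw 0.254 tilt 0.002 F [-0.3 -0.1 -1.2] q7 -0.94
-> [-1.3  0.7 13.5] turn 0.001
```

```bash
python3 inch.py '0 0 6 0; 0 0 10 0; 0 0 12 0; 0 0 13 0; 0 0 13.5 0; 0 0 13.5 0; 0 0 13.5 0'
```

```text
clock: 39.2
eef_pos: [461.2, -333.9, 60.0]
tcp_rot: [0.0, 0.992, 0.126, 0.0]
ft_force: [-2.5, 1.2, 8.3]
opening: 17.7
grasp_force: 53.1
```

```bash
python3 inch.py '0 0 0 0; 0 0 0 0; 0 0 0 0; 0 0 0 0; 0 0 0 0' 60; python3 inch.py '0 0 -15 0; 0 0 -40 0; 0 0 -75 0; 0 0 -110 0; 0 -40 -120 0; 0 -80 -120 0; 0 -120 -120 0; 0 -160 -120 0; 0 -200 -120 0; 0 -200 -120 0; 0 -200 -120 0; 0 -200 -120 0'; python3 - <<'E'
from plant import bot
from h import *
s=bot.camera("scene")["color"];t=bot.camera("top")["color"]
a=cv2.resize(s[155:335,225:425],None,fx=3,fy=3,interpolation=cv2.INTER_CUBIC)
cv2.imwrite('pics/g8.png',a);print(bot.sense()['clock'])
E
```

```text
clock: 39.62
eef_pos: [460.9, -333.8, 58.7]
tcp_rot: [0.0, 0.992, 0.126, 0.0]
ft_force: [0.9, 0.1, 0.5]
opening: 60.1
grasp_force: 0.0
clock: 40.62
eef_pos: [411.3, -140.7, 179.0]
tcp_rot: [0.0, 0.992, 0.126, 0.0]
ft_force: [0.0, -0.5, -0.3]
opening: 60.2
grasp_force: 0.0
40.7167
```

View pics/g8.png

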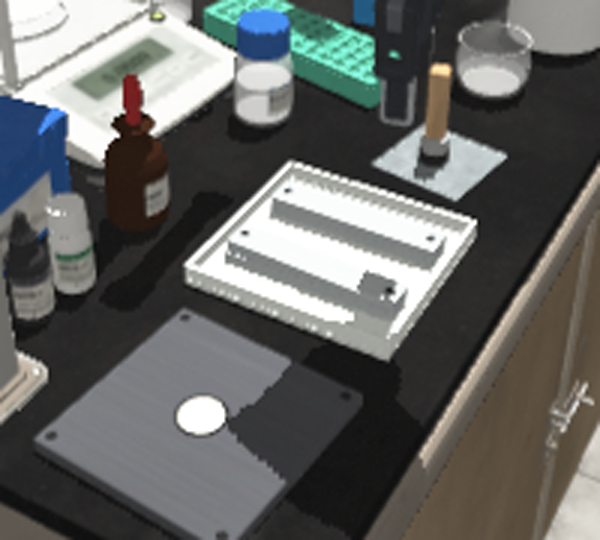

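The dabber stands upright on the mat ((435,150)), the jar is upright ((495,60)), and the bars lie flat in the tray. The plate is bare with its disc at (202,416). Handing in.

```bash
python3 -c "
from plant import bot
print(bot.finish_job())"
```

```text
the job is handed in; nothing more can be done
None
```

I handed the job in at about 41 s: all four bars (two top bars were present) lie flat in the tray, the disc got its two dip-and-touch coats, and the dabber stands upright on its mat; the handover printed no verdict.

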